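# Switch on the vacuum packer and press its lid shut

## Task

Start the vacuum packer: with a fingertip, push the taller of the two toggle levers on its front ledge past its middle so that it snaps over to its other side. Then press the open, see-through lid down by the dark steel rail along its front edge until it is fully shut, and finish while still holding it down, because it springs open again when let go. Push the lever gently without pinching it, do not lean hard on the lid, and leave the short lever, the cup, the jar and the spatula as they are.

Things in the scene. Friction and masses are not known exactly. Their poses are not given: they have to be found in the camera images.
- machine: Vacuum packer, steel box fixed on the bench, 380 mm (x) by 320 mm (y) by 140 mm high, yawed up to 0.25 rad. Origin: centre of its underside, on the bench. x points from its front (facing the robot) to its hinge at the back, y to the left seen from the robot, z up. The foremost 110 mm are a flat ledge, top 140 mm above the bench, with the two toggles on it; the lid covers the rest.
- tall_knob (a point): Centre of the ball (20 mm diameter, black plastic) at the end of the taller lever: a straight 10 mm steel rod, 70 mm from pivot to ball centre, standing up from the ledge. Moves with the lever.
- tall_pivot (a point): Pivot of the taller lever, 152 mm above the bench, fixed; 135 mm in front of the machine's origin and 75 mm to its left or right (varies; the short one is on the other side). Axes as the machine's. Below it: a 14 mm high collar (30 mm diameter) on a 50 by 60 mm plate.
- tall (a joint): Angle of the taller lever, rad, about the machine's x axis: 0 = leaning 0.45 rad to the machine's +y side (off, the start), 0.45 = upright, 0.9 = leaning 0.45 rad to the -y side (on). A spring throws it to whichever side of upright it is on; moving it off its stop takes about 2.5 N at the ball, falling to nothing at upright.
- short_knob (a point): Centre of the ball (12 mm diameter) of the short lever, 36 mm from its pivot; to be left alone.
- short (a joint): Angle of the short lever, same meaning as for the taller one; starts at 0 and is to stay there.
- lid (a joint): Opening angle of the lid, rad: 0 = fully shut (a hard stop), starts open at about 0.35 to 0.6. The hinge lies along the machine's y axis at x = 0.14, z = 0.142 in the machine's frame. A spring pushes the lid open: shutting it takes a downward force at the rail that rises to 5 to 8 N when shut.
- lid_rail (a point): Middle of the top face of the dark steel rail along the lid's front edge (rail 300 mm along y, 36 mm wide, 18 mm thick); 222 mm in front of the hinge axis and, with the lid shut, 18 mm above it (160 mm above the bench). Moves with the lid; its frame turns with the lid.
- cup: Loose open steel cup, 76 mm across, 85 mm high, on the bench at the +y side of the machine. Origin: centre of its underside.
- jar: Loose glass jar, 60 mm across, 100 mm high, on the bench at the -y side of the machine. Origin: centre of its underside.
- spatula: Loose spatula 260 mm long lying on the bench at the +y side of the machine, beyond the cup. Origin: the middle of its underside.

How it is judged:
On the way, in this order (a step that is already met when the one before it is completed fails the run):
1. the taller lever has snapped over to its other side while the lid is still open (value of joint tall above 0.8 rad and value of joint lid above 0.2 rad), for 0.2 s.
2. the lid is pressed shut (value of joint lid below 0.04 rad), for 0.3 s.
At the end, for the whole second after the job is handed in: The taller lever rests on its other side (joint above 0.8 rad), the short lever is where it was (below 0.15 rad), the fingers still press the lid (over 2 N) and keep it shut within 0.04 rad (9 mm at the rail); cup, jar and spatula are within 30 mm of where they stood (value of joint tall above 0.8 rad and value of joint short below 0.15 rad and value of joint lid below 0.04 rad and contact force between the fingers and lid above 2 N and distance of each of cup, jar, spatula from where it was at the start of the episode below 0.03 m); the arm keeps its last pose, push and grip.
It fails at once if the short lever is flipped (value of joint short above 0.45 rad).
It fails at once if the tall lever is pinched or strained with more than 35 N (contact force between the fingers and tall above 35 N).
It fails at once if the lid is pressed with more than 100 N (contact force between the fingers and lid above 100 N).
It fails at once if the cup, jar or spatula is lifted or pushed away (distance of any of cup, jar, spatula from where it was at the start of the episode above 0.03 m).
It also fails if it takes over 45 s, if anything falls off the work surface, if the arm or the gripper's body presses on something with over 40 N, if the wrist force passes 120 N, or if a joint passes its speed limit or range.

## Robot

A 7-joint arm with a two-finger parallel gripper is mounted at the origin on the work surface. World frame = base frame: x ahead of the robot, y to its left, z up, the work surface at z = 0. Lengths are in m, angles in rad, forces in N, time in s.
With the tool pointing down it reaches from about 0.4 to 0.85 m from the base axis. Payload 4.5 kg.
Tool frame: the origin (TCP) lies at the very end of the fingers, on their centre line; the grasp point (between the pads) lies 19 mm behind it; x points along the fingers, z is the direction in which the jaws open and shut, and the axes are right-handed (so a half turn about x gives the same grasp; the last joint's range is limited). The gripper opens to 85 mm and grips with 20 to 120 N. Pads are 22 mm wide; open, the fingers measure 114 mm over their backs; the gripper's body (76 mm by 85 mm) begins 54 mm behind the grasp point. The pads swing forward as they close: fully open they stand 13 mm farther back than shut.
Start: joints at [-1.301, 0.689, -0.195, 1.565, 0.157, 0.902, -0.215], TCP at [0.146, 0.608, 0.231] pointing down, gripper open.
Joint ranges: [-3.01, 3.01], [-0.46, 2.08], [-1.47, 1.51], [0.13, 2.56], [-1, 4.14], [0.04, 2.09], [-2.66, 2.66]. Speed limits (rad/s): [2.57, 2.57, 3.14, 3.14, 3.14, 3.14, 3.14].

## Interface

Orientations are given as a 3x3 rotation matrix whose columns are the frame's x, y, z axes.
In Python, from cell import observe, capture, camera_info, close_job gives the robot as it stands.
- The arm moves only by the tool apply_moves, never from a script. Its argument "increments" is a list of rows, each a list of 7 numbers: the shift along the tool's x, y, z in cm, then the turn, a rotation vector about the tool's x, y, z in rad, then the opening in per cent of the stroke, from 0 (shut) to 100 (fully open). In form: [[x, y, z, ax, ay, az, jaw], ...]. A call has exactly 10 rows; each row shifts and turns the pose as measured when the row begins, along the tool's axes as they then stand; what a row does not reach is not made up. A row lasts 1/12 s, in which the tool goes at most 41.7 mm and 7.16 degrees, less where a joint would pass 70% of its speed; a pose out of reach is approached as far as the arm can. A call with a gripper value outside its range is refused whole. The fingers move at their own pace and stop on an object; "grip_force" is the grip in N (left out, the last holds). Time passes only in rows, so rows that do not move let the fingers close, or fill a call up. It gives the time, the measured TCP pose, the force and the opening at its end, in the units of the state.
- observe(): the state, without advancing time (a new reading comes with each control period).
- capture(name): name is "scene" or "side" or "wrist"; returns the picture (480x640x3 uint8, red, green, blue); there is no depth.
- camera_info(name): a dict with "fx", "fy", "cx", "cy" (pixels), "world_from_camera" (4x4, takes a point from camera to world coordinates); the wrist camera has in their place "T_tool_cam" (4x4, takes a point from camera to tool coordinates, whose origin is the TCP and whose axes are the tool frame's). Camera axes: x right, y down, z forward; pixel columns grow to the right and rows downward; lengths in m; the calibration is good to about 2 mm. A picture is of the moment at which its call begins: read the wrist's pose just before it. camera_info takes no time and is no camera call.
- close_job(): hands the job in, once; it reports no verdict.
The state is a dict: "time_s": time; "joint_pos": joint angles; "joint_vel": joint speeds; "joint_efforts": joint torques, N m; "tcp_pos": TCP position; "ee_rot": TCP orientation; "ft_force": force on the tool from outside, world axes, zero at the start; "moment": the same for the moment, N m; "grip_width": finger opening in m.
Only numpy, scipy, OpenCV 4.12 (cv2) and the standard library are available. Lean on these libraries where they do the work, as an engineer would, in place of code of your own. Each camera call takes 0.05 s, during which the arm holds its last target. There are 200 camera calls.

## Working session

There is one attempt and no reset: what is moved stays moved. The work goes in short steps, Python scripts to look and compute and a tool call to move; the robot and the scene stay as the last step left them, time stands still between calls to the robot, and variables do not carry over. Pictures are saved under pics/ and viewed, about 8 in all and at most 12, crops included, and the job is handed in when it is done.

Besides the shell and the picture viewer there is one more tool, called after "Request:" as name([rows], argument=value, ...), one row to a line, values as JSON. apply_moves: Moves the arm, as the interface text tells. Its arguments: {"type":"object","properties":{"increments":{"type":"array","items":{"type":"array","items":{"type":"number"}}},"grip_force":{"type":"number"}},"required":["increments"]}

```bash
mkdir -p pics; ls; python3 - <<'E'
from cell import *
import cv2,numpy as np
np.set_printoptions(precision=4,suppress=True)
s=observe()
print(s)
for n in("scene","side"):
    i=capture(n);cv2.imwrite(f"pics/{n}0.png",i[:,:,::-1]);print(camera_info(n))
print(camera_info("wrist"))
E
```

```text
pics
{'time_s': 0.0, 'joint_pos': array([-1.3012,  0.69  , -0.1945,  1.5664,  0.1573,  0.9025, -0.2151]), 'joint_vel': array([ 0.0001, -0.0002,  0.0002, -0.0012,  0.0009,  0.0009, -0.0001]), 'joint_efforts': array([ -0.0004, -53.9617,  -1.2669, -15.8538,   0.009 ,   0.0097,
        -0.    ]), 'tcp_pos': array([0.1459, 0.607 , 0.2304]), 'ee_rot': array([[-0.0003, -0.9724,  0.2335],
       [-0.0019,  0.2335,  0.9723],
       [-1.    , -0.0002, -0.0019]]), 'ft_force': array([ 0.2424,  1.1358, -0.1726]), 'moment': array([-0.0143,  0.004 , -0.0204]), 'grip_width': 0.08525305230154374}
{'fx': 588.6072167128469, 'fy': 588.6072167128469, 'cx': 324.5930019417146, 'cy': 241.44657556070774, 'world_from_camera': array([[ 0.0427,  0.8512, -0.5231,  1.3921],
       [ 0.9991, -0.0347,  0.0251,  0.0512],
       [ 0.0032, -0.5237, -0.8519,  1.4214],
       [ 0.    ,  0.    ,  0.    ,  1.    ]])}
{'fx': 477.24682532666503, 'fy': 477.24682532666503, 'cx': 318.61900367038277, 'cy': 231.7414578869728, 'world_from_camera': array([[-0.9813, -0.1208,  0.1499,  0.4432],
       [-0.1925,  0.6096, -0.769 ,  0.9311],
       [ 0.0015, -0.7835, -0.6214,  0.8106],
       [ 0.    ,  0.    ,  0.    ,  1.    ]])}
{'fx': 340.9962099156721, 'fy': 340.9962099156721, 'cx': 317.1670724748668, 'cy': 240.96437170847287, 'T_tool_cam': array([[-0.0006, -0.2738,  0.9618, -0.143 ],
       [-0.001 , -0.9618, -0.2738,  0.0691],
       [ 1.    , -0.0011,  0.0003, -0.0007],
       [ 0.    ,  0.    ,  0.    ,  1.    ]])}
```

View pics/scene0.png

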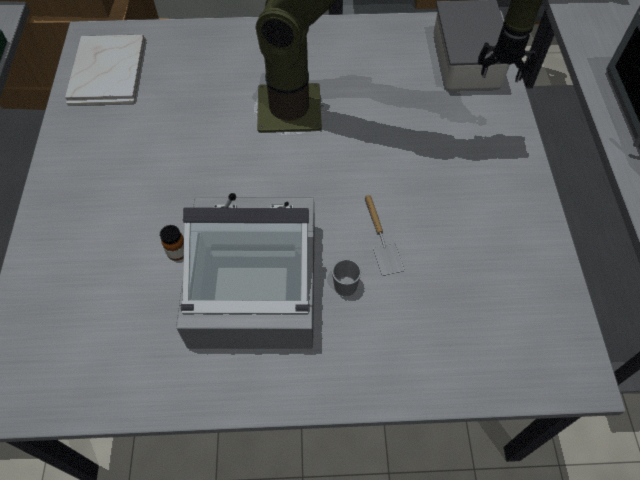

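View pics/side0.png

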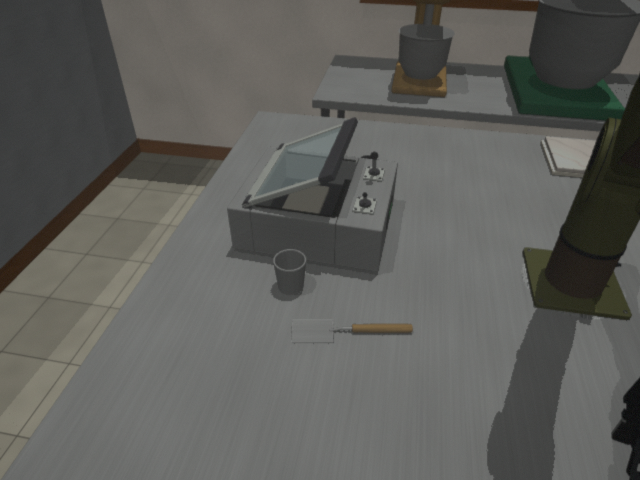

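The scene shows the tall lever's ball at about (233,197) on the machine's −y side, and the short one near (288,206). The lid is open, with the jar left at (172,240) and the cup right at (346,278). In the side view the tall ball is at (375,155) and the short ball at (366,196).

```bash
python3 - <<'E'
import cv2
a=cv2.imread("pics/scene0.png")[185:355,155:325];cv2.imwrite("pics/c1.png",cv2.resize(a,(595,595),interpolation=cv2.INTER_CUBIC)) #x3.5
b=cv2.imread("pics/side0.png")[112:272,222:412];cv2.imwrite("pics/c2.png",cv2.resize(b,(760,640),interpolation=cv2.INTER_CUBIC)[:600]) #x4
E
```

```text
(no output)
```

View pics/c1.png

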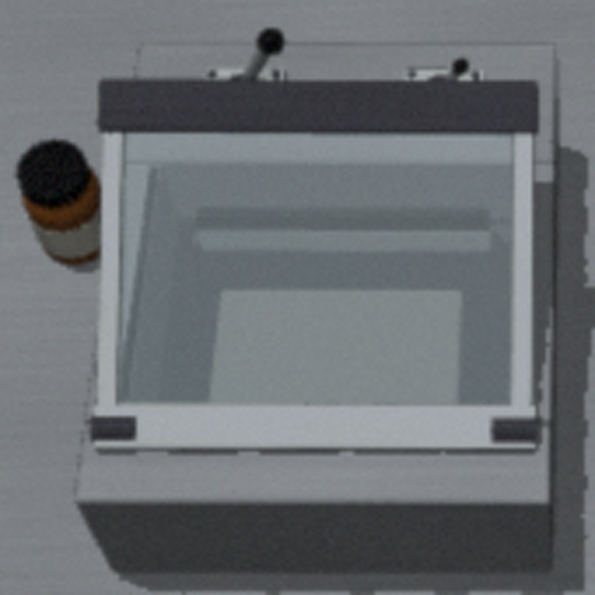

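View pics/c2.png

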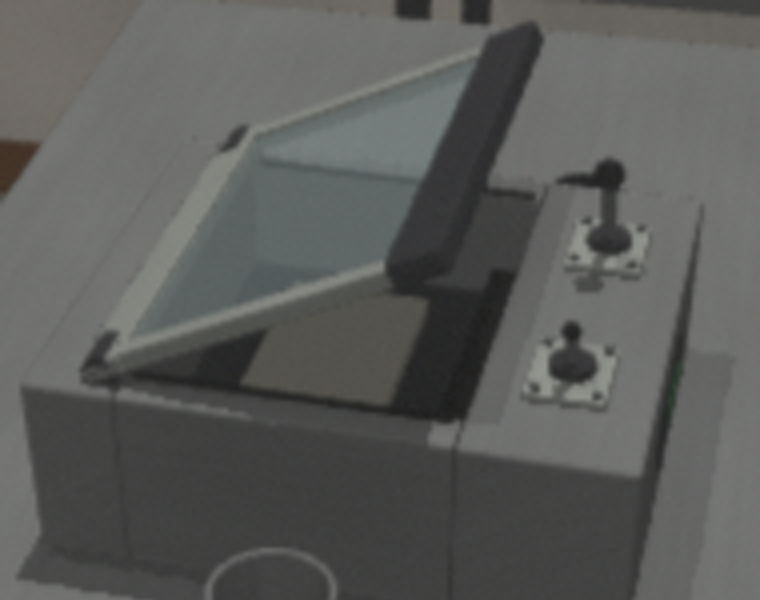

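```bash
cat > h.py <<'E'
import numpy as np
from cell import *
from scipy.optimize import least_squares
from scipy.spatial.transform import Rotation as R
np.set_printoptions(precision=4,suppress=True)
def proj(ci,W,P):
    p=(np.atleast_2d(P)-W[:3,3])@W[:3,:3]
    return np.c_[ci['fx']*p[:,0]/p[:,2]+ci['cx'],ci['fy']*p[:,1]/p[:,2]+ci['cy']]
def M(m,P): 
    c,s=np.cos(m[2]),np.sin(m[2]); P=np.atleast_2d(P)
    return np.c_[m[0]+c*P[:,0]-s*P[:,1],m[1]+s*P[:,0]+c*P[:,1],P[:,2]]
def lidp(a,x,y,z): # x from hinge
    c,s=np.cos(a),np.sin(a); return [.14+c*x+s*z, y, .142-s*x+c*z]
E
python3 - <<'E'
from h import *
S,D=camera_info("scene"),camera_info("side")
f=lambda l,k,o:np.array(l)/k+o
k=.07*np.array([0,np.sin(.45),np.cos(.45)])
kn=[-.135,-.075+k[1],.152+k[2]]
B=[[-.19,-.16,.14],[-.19,.16,.14],[.19,.16,.14],[.19,-.16,.14]]
us=f([(140,45),(553,44),(548,500),(77,500),(270,41),(99,82),(538,82),(99,131),(538,131)],3.5,(155,185))
ud=f([(702,203),(640,475),(23,385),(609,173),(608,238)],4,(222,112))
def res(m):
    a=m[3]
    Ps=B+[kn]+[lidp(a,x,y,.018) for x in(-.24,-.204) for y in(-.15,.15)]
    Pd=B[:3]+[kn,[-.135,-.075,.152]]
    return np.r_[proj(S,S['world_from_camera'],M(m,Ps))-us,proj(D,D['world_from_camera'],M(m,Pd))-ud].ravel()
r=least_squares(res,[.7,-.1,0,.45],loss='soft_l1');m=r.x
print(m);print(r.fun.reshape(-1,2) if r.fun.size%2==0 else r.fun);print(res(m).reshape(-1,2))
print('knob',M(m,kn),'pivot',M(m,[-.135,-.075,.152]),'rail',M(m,lidp(m[3],-.222,0,.018)),'shut',M(m,lidp(0,-.222,0,.018)))
print('short',M(m,[-.135,.075+.036*.435,.152+.036*.9]))
E
```

```text
[ 0.6465 -0.1008 -0.0415  0.4472]
[[-0.3351 -1.3072]
 [ 1.1236 -0.9081]
 [ 1.2306  0.5304]
 [-0.9123  0.5033]
 [ 0.3374  0.0723]
 [ 0.3378 -0.7117]
 [ 0.2153 -0.6007]
 [-0.0421  0.1928]
 [ 0.1686  0.2934]
 [ 0.2271 -1.8298]
 [ 0.6915 -0.6862]
 [-1.7995 -1.0408]
 [-0.1651 -0.505 ]
 [-0.0083 -1.2779]]
[[-0.3351 -1.3072]
 [ 1.1236 -0.9081]
 [ 1.2306  0.5304]
 [-0.9123  0.5033]
 [ 0.3374  0.0723]
 [ 0.3378 -0.7117]
 [ 0.2153 -0.6007]
 [-0.0421  0.1928]
 [ 0.1686  0.2934]
 [ 0.2271 -1.8298]
 [ 0.6915 -0.6862]
 [-1.7995 -1.0408]
 [-0.1651 -0.505 ]
 [-0.0083 -1.2779]]
knob [[ 0.5098 -0.1397  0.215 ]] pivot [[ 0.5085 -0.1702  0.152 ]] rail [[ 0.5942 -0.0987  0.2542]] shut [[ 0.5646 -0.0974  0.16  ]]
short [[ 0.5154 -0.0046  0.1844]]
```

The fit has residuals of about 1 px: machine at (0.647, −0.101), yaw −0.04, lid 0.45 rad. I'll move the closed fingers over to it, bowing outwards on the way.

Request:
apply_moves([
  [-0.7,-3.2,-1.8,0,0,0,0],
  [-0.7,-3.2,-1.8,0,0,0,0],
  [-0.7,-3.2,-1.8,0,0,0,0],
  [-0.7,-3.2,-1.8,0,0,0,0],
  [-0.7,-3.2,-1.8,0,0,0,0],
  [-0.7,-3.2,-1.8,0,0,0,0],
  [-0.7,-3.2,-1.8,0,0,0,0],
  [-0.7,-3.2,-1.8,0,0,0,0],
  [-0.7,-3.2,-1.8,0,0,0,0],
  [-0.7,-3.2,-1.8,0,0,0,0],
], grip_force=30)

```text
time_s: 0.93
tcp_pos: [0.4152, 0.354, 0.2954]
ee_rot: [[-0.014, -0.977, 0.211], [-0.007, 0.211, 0.977], [-1.0, 0.012, -0.009]]
ft_force: [1.1, 0.9, 0.3]
grip_width: -0.0001
```

Request:
apply_moves([
  [0,-1.6,-3.4,0,0,0,0],
  [0,-1.6,-3.4,0,0,0,0],
  [0,-1.6,-3.4,0,0,0,0],
  [0,-1.6,-3.4,0,0,0,0],
  [0,-1.6,-3.4,0,0,0,0],
  [0,-1.6,-3.4,0,0,0,0],
  [0,-1.6,-3.4,0,0,0,0],
  [0,-1.6,-3.4,0,0,0,0],
  [0,-1.6,-3.4,0,0,0,0],
  [0,0,0,0,0,0,0],
])

```text
time_s: 1.77
tcp_pos: [0.4969, -0.001, 0.2946]
ee_rot: [[-0.012, -0.974, 0.227], [-0.01, 0.227, 0.974], [-1.0, 0.01, -0.012]]
ft_force: [0.9, -0.5, 0.1]
grip_width: -0.0003
```

```bash
python3 - <<'E'
from h import *
import cv2
s=observe();i=capture("wrist");cv2.imwrite("pics/w1.png",i[:,:,::-1])
c=camera_info("wrist");T=np.eye(4);T[:3,:3]=s['ee_rot'];T[:3,3]=s['tcp_pos'];W=T@c['T_tool_cam']
print(s['tcp_pos'],s['ee_rot'],proj(c,W,[[.5098,-.1397,.215],[.5154,-.0046,.1844],[.5085,-.1702,.152]]))
E
```

```text
[ 0.4969 -0.001   0.2946] [[-0.0124 -0.9739  0.2267]
 [-0.0097  0.2269  0.9739]
 [-0.9999  0.0098 -0.0123]] [[136.4944 307.9511]
 [320.5645 261.7338]
 [140.8117 281.9375]]
```

View pics/w1.png

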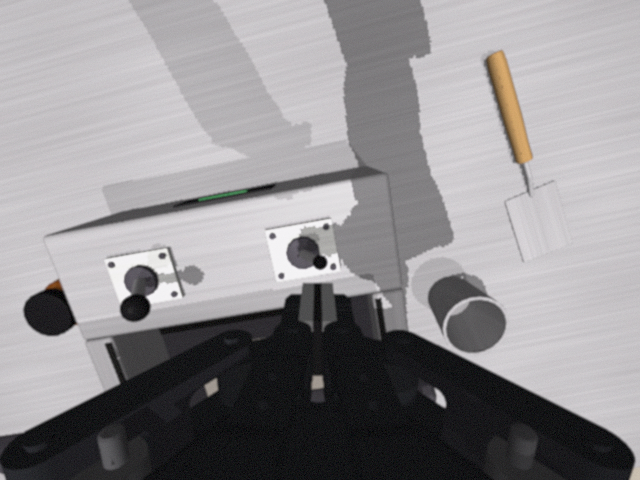

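The wrist view matches the fit: tall ball seen at (135,307) against (136,308) predicted, short ball at (320,262). I'll go down between the two levers, on the +y side of the tall ball.

Request:
apply_moves([
  [0,-1.1,-2.6,0,0,0,0],
  [0,-1.1,-2.6,0,0,0,0],
  [0,-1.1,-2.6,0,0,0,0],
  [0,0,0,-0.06,0,0,0],
  [0,0,0,-0.06,0,0,0],
  [0,0,0,-0.06,0,0,0],
  [0,0,0,0,0,0,0],
  [2.5,0,0,0,0,0,0],
  [2.5,0,0,0,0,0,0],
  [0,0,0,0,0,0,0],
])

```text
time_s: 2.65
tcp_pos: [0.5114, -0.0733, 0.2426]
ee_rot: [[-0.013, -0.999, 0.03], [0.0, 0.03, 1.0], [-1.0, 0.013, 0.0]]
ft_force: [-0.6, 0.6, 0.5]
grip_width: 0.0
```

Request:
apply_moves([
  [2.0,0,0,0,0,0,0],
  [2.0,0,0,0,0,0,0],
  [0,0,0,0,0,0,0],
  [0,0,-1.2,0,0,0,0],
  [0,0,-1.2,0,0,0,0],
  [0,0,-1.0,0,0,0,0],
  [0,0,-1.0,0,0,0,0],
  [0,0,-0.8,0,0,0,0],
  [0,0,-0.8,0,0,0,0],
  [0,0,0,0,0,0,0],
])

```text
time_s: 3.48
tcp_pos: [0.5143, -0.1322, 0.2115]
ee_rot: [[-0.001, -1.0, 0.031], [0.005, 0.031, 1.0], [-1.0, 0.001, 0.005]]
ft_force: [-0.8, 0.5, -0.0]
grip_width: 0.0001
```

Request:
apply_moves([
  [0.9,0,0,0,0,0,0],
  [0.1,0,-0.5,0,0,0,0],
  [0.1,0,-0.8,0,0,0,0],
  [0.1,0,-0.8,0,0,0,0],
  [0.0,0,-0.8,0,0,0,0],
  [0,0,-0.8,0,0,0,0],
  [0,0,-0.8,0,0,0,0],
  [0,0,0,0,0,0,0],
  [0,0,0,0,0,0,0],
  [0,0,0,0,0,0,0],
])

```text
time_s: 4.32
tcp_pos: [0.5132, -0.1771, 0.1983]
ee_rot: [[0.0, -1.0, 0.03], [0.016, 0.03, 0.999], [-1.0, 0.0, 0.016]]
ft_force: [-0.1, 3.1, 0.8]
grip_width: 0.0002
```

```bash
python3 - <<'E'
from h import *
import cv2
i=capture("side")[112:232,322:482];j=capture("wrist")[120:480,60:540]
cv2.imwrite("pics/s2.png",np.hstack([cv2.resize(i,(480,360)),j])[:,:960:1,::-1][:, :800] if 0 else np.vstack([cv2.resize(i,(400,300),interpolation=2),cv2.resize(j,(400,300))])[:,:,::-1])
E
```

```text
(no output)
```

View pics/s2.png

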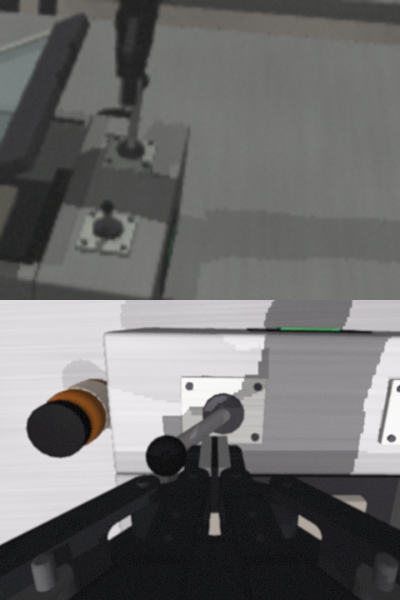

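The tall lever has snapped to −y: in the lower panel the wrist view shows its ball at about (166,455), left of its collar at (222,413). The short lever is unchanged. Next I back off, rise and go over the rail.

Request:
apply_moves([
  [0,0,1.5,0,0,0,0],
  [0,0,1.5,0,0,0,0],
  [-3,0,1.5,0,0,0,0],
  [-3,0,1.5,0,0,0,0],
  [-3,0,1.5,0,0,0,0],
  [-2,0,1.0,0,0,0,0],
  [0,-2.6,1.0,0,0,0,0],
  [0,-2.6,1.0,0,0,0,0],
  [0,-2.6,0,0,0,0,0],
  [0,0,0,0,0,0,0],
])

```text
time_s: 5.25
tcp_pos: [0.595, -0.0841, 0.3146]
ee_rot: [[-0.002, -0.999, 0.042], [0.001, 0.042, 0.999], [-1.0, 0.002, 0.001]]
ft_force: [1.2, -0.2, 0.9]
grip_width: 0.0
```

Request:
apply_moves([
  [2.5,0,0,0,0,0,0],
  [2.0,0,0,0,0,0,0],
  [1.0,0,0,0,0,0,0],
  [1.0,0.3,0,0,0,0,0],
  [1.0,0.5,0,0,0,0,0],
  [1.0,0.5,0,0,0,0,0],
  [1.0,0.4,0,0,0,0,0],
  [1.0,0.4,0,0,0,0,0],
  [1.0,0.3,0,0,0,0,0],
  [1.0,0.3,0,0,0,0,0],
])

```text
time_s: 6.08
tcp_pos: [0.5737, -0.0882, 0.1894]
ee_rot: [[0.017, -0.999, 0.047], [-0.005, 0.047, 0.999], [-1.0, -0.017, -0.004]]
ft_force: [1.0, 1.9, 4.8]
grip_width: -0.0004
```

Request:
apply_moves([
  [1.0,0.3,0,0,0,0,0],
  [1.0,0.3,0,0,0,0,0],
  [0.8,0.2,0,0,0,0,0],
  [0.6,0.0,0,0,0,0,0],
  [0.5,0,0,0,0,0,0],
  [0.5,0,0,0,0,0,0],
  [0.5,0,0,0,0,0,0],
  [0.5,0,0,0,0,0,0],
  [0.5,0,0,0,0,0,0],
  [0.5,0,0,0,0,0,0],
])

```text
time_s: 6.92
tcp_pos: [0.5695, -0.088, 0.1599]
ee_rot: [[0.042, -0.998, 0.049], [-0.015, 0.049, 0.999], [-0.999, -0.043, -0.013]]
ft_force: [-12.1, 3.6, 41.3]
grip_width: 0.0001
```

Request:
apply_moves([
  [0.35,0,0,0,0,0,0],
  [0.3,0,0,0,0,0,0],
  [0.3,0,0,0,0,0,0],
  [0.3,0,0,0,0,0,0],
  [0.3,0,0,0,0,0,0],
  [0.3,0,0,0,0,0,0],
  [0.3,0,0,0,0,0,0],
  [0.3,0,0,0,0,0,0],
  [0.3,0,0,0,0,0,0],
  [0.3,0,0,0,0,0,0],
])

```text
time_s: 7.75
tcp_pos: [0.5695, -0.088, 0.1601]
ee_rot: [[0.06, -0.997, 0.05], [-0.023, 0.049, 0.999], [-0.998, -0.061, -0.021]]
ft_force: [-7.5, 3.5, 25.7]
grip_width: 0.0002
```

```bash
python3 - <<'E'
from h import *
import cv2
i=capture("side")[112:272,222:482];k=capture("scene")[165:360,140:420];s=observe();print(s['tcp_pos'],s['ft_force'],s['time_s'])
cv2.imwrite("pics/s3.png",np.vstack([cv2.resize(i,(480,295),interpolation=2),cv2.resize(k,(480,300),interpolation=2)])[:,:,::-1])
E
```

```text
[ 0.5695 -0.088   0.1602] [-7.1593  3.1184 25.4065] 7.85
```

View pics/s3.png

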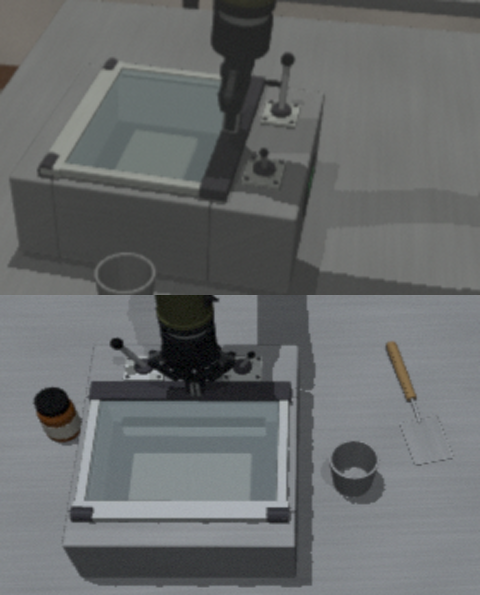

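The lid is shut at z 0.160, held with about 25 N. The tall lever leans to −y, and the short lever, cup, jar and spatula are as they were. Handing in.

```bash
python3 -c "
from cell import *
print(close_job());s=observe();print(s['tcp_pos'],s['ft_force'])"
```

```text
the job is handed in; nothing more can be done
None
the job is handed in; nothing more can be done
```

I flipped the tall lever to its −y (on) side with closed fingertips while the lid was open. I then pressed the lid shut by its rail and handed the job in at about 7.9 s, still holding it down.

- **Last readings:** the fingertip was at z = 0.160 m, which is the rail's height when shut. The downward push was steady at about 25 N, and the highest reading while shutting was 41 N.
- **Tall lever:** the highest force reading I saw while pushing it was about 3 N. Forces were only read at the end of each call, so short peaks in between are not ruled out.
- **Last pictures:** the tall lever was over on its −y side. The short lever, cup, jar and spatula looked unmoved; I judged this by eye and did not measure it.
- **Checks:** none disagreed. Reading the state after handing in was refused, so the final second is not confirmed.

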